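# Park the marbling stylus in the tray's eyelet

## Robot

A 7-joint arm with a two-finger parallel gripper is mounted at the origin on the work surface. World frame = base frame: x ahead of the robot, y to its left, z up, the work surface at z = 0. Lengths are in m, angles in rad, forces in N, time in s.
With the tool pointing down it reaches from about 0.425 to 0.925 m from the base axis. Payload 6.8 kg.
Tool frame: the origin (TCP) lies on the centre line of the jaws, within the pads' length; the fingertips stand 14 mm ahead of it and the grasp point (between the pads) lies 5 mm behind it (r.nose_length is the distance from the TCP to the fingertips, in m); z points along the fingers, y is the direction in which the jaws open and shut (so a half turn about z gives the same grasp; the last joint's range is limited). The gripper opens to 85 mm and grips with 20 to 120 N. Pads are 22 mm wide; open, the fingers measure 114 mm over their backs; the gripper's body (76 mm by 85 mm) begins 54 mm behind the grasp point. The pads swing forward as they close: fully open they stand 13 mm farther back than shut.
Start: joints at [1.005, 0.477, 0.022, 1.555, -0.011, 1.109, -0.083], TCP at [0.298, -0.606, 0.245] pointing down, gripper open.
Joint ranges: [-2.96, 2.96], [-0.34, 2.1], [-1.41, 1.46], [0.24, 2.44], [-1.37, 4.51], [0.17, 1.92], [-2.96, 2.96]. Speed limits (rad/s): [2.39, 2.39, 3.14, 3.14, 3.14, 3.14, 3.14].

## Interface

Orientations are given as a rotation vector (axis times angle).
In Python, from bench import r, imaging, look_for, outline_of gives the robot as it stands. The module is installed in compiled form; this text tells all that it offers.
- The arm moves only by the tool carry_out, never from a script. Its arguments are lists of equal length, an entry for each row: "offset": the shift along the tool's x, y, z as a fraction of full scale, a list of three; "turn": the turn, a rotation vector about the tool's x, y, z as a fraction of full scale, a list of three. A call has 1 to 8 rows; each row is the pose to reach, as a shift and turn from the pose commanded when the call began, along the tool's axes at that moment; what a row does not reach only later rows make up. Full scale, the value 1, is 0.5 m for a shift and 1.5 rad for a turn. A row lasts 1/10 s, in which the tool goes at most 50 mm and 8.59 degrees, less where a joint would pass 70% of its speed; a pose out of reach is approached as far as the arm can. A call with a number of a shift or a turn outside -1 to 1 is refused whole. A call with a gripper value outside its range is refused whole. "hand" is the closure, from 0 (fully open) to 1 (shut), set as the call begins (left out, the last holds). The fingers move at their own pace and stop on an object; "force" is the grip in N (left out, the last holds). Time passes only in rows, so rows that repeat a pose let the fingers close. It gives the time, the measured TCP pose, the force and the opening at its end, in the units of the state.
- r.get_obs(): the state, without advancing time (a new reading comes with each control period).
- imaging.grab_frame(name): name is "scene" or "top" or "wrist"; returns a dict with "pixels" (384x512x3 uint8, red, green, blue), "fx", "fy", "cx", "cy" (pixels), "R" (3x3) and "t" (3): a world point X has camera coordinates R X + t. Camera axes: x right, y down, z forward; pixel columns grow to the right and rows downward; lengths in m; the calibration is good to about 2 mm. A picture is of the moment at which its call begins. There is no depth.
- r.hand_in(): hands the job in, once; it reports no verdict.
Trained networks look in the newest picture that a camera, given by its name, has taken for a name from the list of things; names that differ only in an ending like _2 or _b are one class to them, and where a whole thing is asked for, a point or a joint stands for the part that bears it (a point fixed in the world has none). Each returns a list of dicts, best first, with "score" (0 to 1); they miss things now and then, are a little off and sometimes report something else, mostly with a low value. They report only what shows in the picture. A call takes as long as a camera call. They do not tell look-alikes from the thing itself.
- look_for(query, camera): "xyz" ([x, y, z] in m, in the coordinates of the camera as it stood for that picture, good to about 4 mm: the middle of the surface that is visible of it).
- outline_of(query, camera): "region" (384x512 bool, what is visible of it).
The state is a dict: "clock": time; "joints": joint angles; "qvel": joint speeds; "tau": joint torques, N m; "tcp_pos": TCP position; "orientation": TCP orientation; "contact_force": force on the tool from outside, world axes, zero at the start; "moment": the same for the moment, N m; "grip_width": finger opening in m.
Only numpy, scipy, OpenCV 4.12 (cv2) and the standard library are available. Lean on these libraries where they do the work, as an engineer would, in place of code of your own. Each camera call takes 0.05 s, during which the arm holds its last target. There are 200 camera calls.

## Task

Get the paper-marbling table ready: take the stylus with the thick handle out of the wooden tool block and put it point first through the wide eyelet clamped on the rim of the tray. Lower it in until its round drip guard rests flat on the eyelet - do not let it drop in - then let go, and leave the other two tools standing in the block.

Things in the scene. Friction and masses are not known exactly. Their poses are not given: they have to be found in the camera images.
- stylus: Stylus, 156 mm, thickest and tallest of 3 tools standing point down in a fixed wooden block (any of its 3 holes). Origin: tip of point; z up the handle; round about z. From the tip: steel shank 8 mm thick, 60 long, last 16 tapered; drip guard 46 across, z 60-66, resting on the block's top (66 above table); wooden handle 26 thick, z 75-148. 0.1 kg. About 4 mm play in the hole; lifts straight out.
- eyelet (a point): Centre of the wide eyelet's flat upper face, 85 mm above the table, z up. Level dark steel ring, 58 mm across, 8 thick, 30 mm hole, fixed on the robot-side rim of the steel tray (walls 66 high), over its inside. Stylus home: tip 60 mm below this point. A small eyelet (26 across, 7 hole), 170 mm along the same rim, is the wrong one; left and right vary.
- slim_tool: Slim tool, stays in the block: shank and guard as the stylus, but a straight handle only 10 mm thick; 139 mm tall in all. Origin: tip of its point, z up. The block is 75 x 225 mm, its holes in one row 80 mm apart; which tool is in which hole varies.
- knob_tool: Short tool, stays in the block: shank and guard as the stylus, but a short neck with a 30 mm ball on top; 117 mm tall in all. Origin: tip of its point, z up.
There are look-alikes about, which are no part of the job. What is shaped like the stylus but green is not meant.

How it is judged:
On the way:
1. the stylus's point is at least 20 mm below the wide eyelet's upper face, inside the eyelet, while the fingers still hold the stylus (z of stylus in the frame of eyelet below -0.02 m and horizontal distance between stylus and eyelet below 0.016 m and contact force between the fingers and stylus above 0.5 N), for 0.1 s.
At the end, for the whole second after the job is handed in: The stylus hangs at rest through the wide eyelet: its point within 16 mm of the eyelet's axis and at least 55 mm below its upper face (60 mm is fully home), upright within 10 degrees; the slim tool and the knob tool stand where they stood (within 25 mm) (horizontal distance between stylus and eyelet below 0.016 m and z of stylus in the frame of eyelet below -0.055 m and angle between stylus's own z axis and vertical below 0.175 rad and linear speed of stylus below 0.03 m/s and distance of each of slim_tool, knob_tool from where it was at the start of the episode below 0.025 m); the robot touches nothing.
It fails at once if one of the other two tools is lifted or knocked out of the block (moved more than 40 mm) (distance of any of slim_tool, knob_tool from where it was at the start of the episode above 0.04 m).
It fails at once if the stylus is dropped (it moves faster than 0.5 m/s while no finger touches it) (linear speed of stylus above 0.5 m/s and contact force between the fingers and stylus below 0.01 N).
It also fails if it takes over 32 s, if anything falls off the work surface, if the arm or the gripper's body presses on something with over 40 N, if the wrist force passes 120 N, or if a joint passes its speed limit or range.

## Working session

There is one attempt and no reset: what is moved stays moved. The work goes in short steps, Python scripts to look and compute and a tool call to move; the robot and the scene stay as the last step left them, time stands still between calls to the robot, and variables do not carry over. Pictures are saved under pics/ and viewed, about 8 in all and at most 12, crops included, and the job is handed in when it is done.

Besides the shell and the picture viewer there is one more tool, called after "Call:" as a command line: name --argument value ..., lists and objects as JSON in quotes. carry_out: Moves the arm, as the interface text tells. Shift numbers are shares of 0.5 m and turn numbers shares of 1.5 rad, none past 1 either way. Its arguments: {"type":"object","properties":{"offset":{"type":"array","items":{"type":"array","items":{"type":"number","minimum":-1,"maximum":1}}},"turn":{"type":"array","items":{"type":"array","items":{"type":"number","minimum":-1,"maximum":1}}},"hand":{"type":"number"},"force":{"type":"number"}},"required":["offset","turn"]}

```bash
mkdir -p pics
cat > h.py <<'E'
import numpy as np, cv2
from bench import r, imaging, look_for, outline_of
def grab(n,f=None):
    d=imaging.grab_frame(n)
    if f: cv2.imwrite('pics/'+f,cv2.cvtColor(d['pixels'],cv2.COLOR_RGB2BGR))
    d['R']=np.array(d['R']);d['t']=np.array(d['t']);return d
def w(d,p): return d['R'].T@(np.array(p)-d['t'])
def ray(d,u,v,z):
    c=-d['R'].T@d['t'];q=d['R'].T@np.array([(u-d['cx'])/d['fx'],(v-d['cy'])/d['fy'],1]);return c+q*(z-c[2])/q[2]
def px(d,X):
    c=d['R']@np.array(X)+d['t'];return np.round([d['fx']*c[0]/c[2]+d['cx'],d['fy']*c[1]/c[2]+d['cy']],1)
E
python3 - <<'E'
from h import *
ims=[]
for n in ['scene','top']:
    d=grab(n,n+'0.png'); ims.append(d['pixels'])
    print(n,-d['R'].T@d['t'])
    for q in ['stylus','eyelet','slim_tool','knob_tool']:
        for o in look_for(q,n)[:4]: p=w(d,o['xyz']); print(q,round(o['score'],2),p.round(3),px(d,p))
o=r.get_obs();print(o['clock'],o['tcp_pos'],o['orientation'],o['grip_width'],o['contact_force'])
E
```

```text
scene [ 0.92885877 -0.67722372  0.87156034]
stylus 0.92 [0.515 0.183 0.105] [258.6 142.8]
stylus 0.92 [0.62  0.286 0.096] [313.9 134.3]
stylus 0.8 [0.477 0.072 0.093] [223.2 168.9]
eyelet 0.77 [ 0.53  -0.291  0.081] [153.7 298.5]
slim_tool 0.63 [0.498 0.343 0.073] [279.  116.7]
knob_tool 0.64 [0.512 0.262 0.075] [270.7 134.3]
top [0.43376989 0.04656383 1.2970128 ]
stylus 0.81 [0.603 0.286 0.078] [164.6 164.4]
stylus 0.68 [0.464 0.08  0.067] [244.9 219. ]
stylus 0.63 [0.509 0.18  0.068] [205.9 201.4]
eyelet 0.87 [ 0.529 -0.287  0.086] [389.5 192.7]
slim_tool 0.62 [0.491 0.345 0.069] [141.7 208.3]
knob_tool 0.53 [0.501 0.26  0.071] [174.8 204.3]
knob_tool 0.51 [0.509 0.181 0.068] [205.8 201.4]
0.5 [ 0.29836475 -0.6054869   0.24527347] [-3.05961632e+00 -7.12838179e-01 -4.65316798e-05] 0.08574219309422869 [-1.16554262  0.03922101 -0.51198176]
```

View pics/scene0.png

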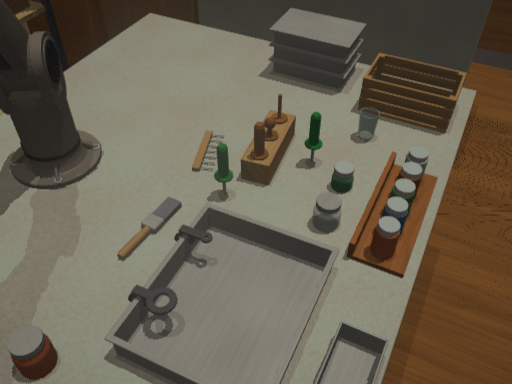

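View pics/top0.png

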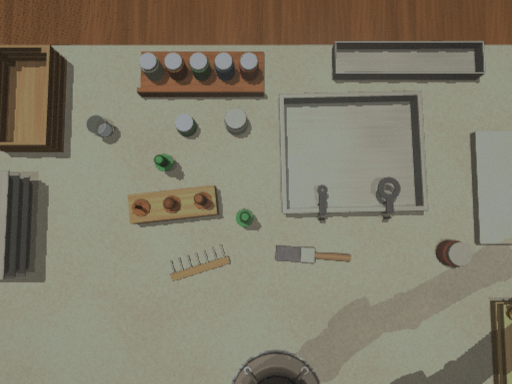

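The scene view shows the brown thick-handled stylus in the block's right-hand hole (scene 259,143; top 202,200). The knob tool is in the middle and the slim tool at the far end. The wide eyelet is at top (389,189), and the green look-alikes stand free. I'll hover near the eyelet first to look at it, then go on to the stylus.

Call:
carry_out --offset '[[0.646,-0.408,-0.11],[0.646,-0.408,-0.11],[0.646,-0.408,-0.11],[0.646,-0.408,-0.11],[0.646,-0.408,-0.11],[0.646,-0.408,-0.11],[0.646,-0.408,-0.11],[0.646,-0.408,-0.11]]' --turn '[[0,0,-0.407],[0,0,-0.407],[0,0,-0.407],[0,0,-0.407],[0,0,-0.407],[0,0,-0.407],[0,0,-0.407],[0,0,-0.407]]' --hand 0

```text
clock: 1.3
tcp_pos: [0.4998, -0.2762, 0.3013]
orientation: [2.701, 1.603, 0.003]
contact_force: [0.6, 0.1, -0.4]
grip_width: 0.086
```

Run:
```python
from h import *
from scipy.spatial.transform import Rotation as Ro
d=grab('wrist','w1.png')
o=r.get_obs();print(o['clock'],o['tcp_pos'],o['joints']);print(Ro.from_rotvec(o['orientation']).as_matrix().round(3)); print('cam',-d['R'].T@d['t'])
for q in look_for('eyelet','wrist')[:4]:
    p=w(d,q['xyz']);print(q['score'],p.round(3),px(d,p))
```

```text
1.35 [ 0.50346728 -0.27035866  0.30216368] [ 0.60329943  0.27113655 -0.26568882  1.72757204  0.07234236  1.14950269
 -0.17448288]
[[ 0.472  0.881  0.005]
 [ 0.881 -0.472  0.003]
 [ 0.005  0.003 -1.   ]]
cam [ 0.53875434 -0.20421139  0.43012606]
0.79 [ 0.529 -0.287  0.086] [284.5 158.8]
```

View pics/w1.png

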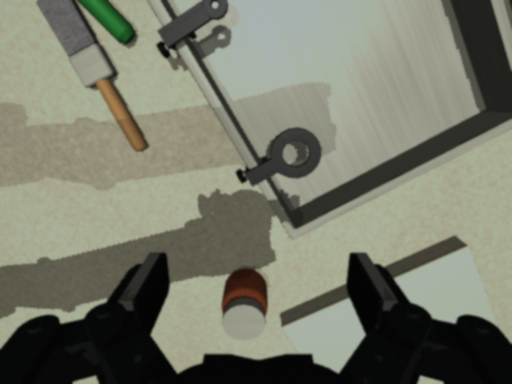

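The wrist view shows the wide eyelet's ring centred near (296,152). The detector reports the middle of ring plus clamp, so I'll fit the ring in both the wrist and top pictures.

Run:
```python
from h import *
for n in ['wrist','top']:
    d=grab(n); g=cv2.cvtColor(d['pixels'],cv2.COLOR_RGB2GRAY)
    m=outline_of('eyelet',n)[0]['region'].astype(np.uint8)
    # full disc: fill hole, open to remove clamp
    cs,_=cv2.findContours(m,cv2.RETR_EXTERNAL,cv2.CHAIN_APPROX_NONE);c=max(cs,key=cv2.contourArea)
    f=np.zeros_like(m);cv2.drawContours(f,[c],-1,1,-1)
    dt=cv2.distanceTransform(f,cv2.DIST_L2,5);_,rad,_,(u,v)=cv2.minMaxLoc(dt)
    near=[p[0] for p in c if abs(np.hypot(*(p[0]-[u,v]))-rad)<3]
    e=cv2.fitEllipse(np.array(near,np.float32)) 
    print(n,(u,v),rad,e,ray(d,*e[0],.085).round(4),ray(d,u,v,.085).round(4))
    # hole
    hs,hh=cv2.findContours(m,cv2.RETR_CCOMP,cv2.CHAIN_APPROX_NONE)
    for k,x in enumerate(hs):
        if hh[0][k][3]>=0: M=cv2.moments(x); a=M['m00']; print(' hole',a, ray(d,M['m10']/a,M['m01']/a,.081).round(4) if a else '')
```

```text
wrist (294, 156) 23.968996047973633 ((294.27032470703125, 156.0297088623047), (47.48274612426758, 50.44644546508789), 66.33325958251953) [ 0.5421 -0.2865  0.085 ] [ 0.5419 -0.2863  0.085 ]
 hole 558.0 [ 0.5428 -0.2881  0.081 ]
top (389, 188) 10.984498977661133 ((389.068359375, 188.4329376220703), (20.830720901489258, 23.58835220336914), 178.20738220214844) [ 0.5401 -0.2862  0.085 ] [ 0.5412 -0.2861  0.085 ]
 hole 111.5 [ 0.5434 -0.2864  0.081 ]
```

Call:
carry_out --offset '[[0.662,-0.32,0],[0.662,-0.32,0],[0.662,-0.32,0],[0.662,-0.32,0],[0.662,-0.32,0],[0.662,-0.32,0],[0.662,-0.32,0],[0.662,-0.32,0]]' --turn '[[0,0,-0.398],[0,0,-0.398],[0,0,-0.398],[0,0,-0.398],[0,0,-0.398],[0,0,-0.398],[0,0,-0.398],[0,0,-0.398]]'

```text
clock: 2.4
tcp_pos: [0.5168, 0.0915, 0.3005]
orientation: [-2.109, -2.327, -0.003]
contact_force: [0.4, -0.3, -0.1]
grip_width: 0.0855
```

Run:
```python
from h import *
from scipy.spatial.transform import Rotation as Ro
import time
grab('scene'); grab('scene')
d=grab('wrist','w2.png')
o=r.get_obs();print(o['clock'],o['tcp_pos'],o['joints'].round(2) if hasattr(o['joints'],'round') else o['joints']);print(Ro.from_rotvec(o['orientation']).as_matrix().round(3)); print('cam',-d['R'].T@d['t'])
for k in ['stylus','knob_tool','slim_tool']:
  for q in look_for(k,'wrist')[:4]:
    p=w(d,q['xyz']);print(k,round(q['score'],2),p.round(3),px(d,p))
for X in [(.509,.181,.066),(.509,.181,.155)]: print(px(d,X))
```

```text
2.55 [0.51722411 0.08687854 0.30003522] [ 0.2   0.23 -0.57  1.82  0.13  1.14 -0.31]
[[-0.095  0.996 -0.   ]
 [ 0.996  0.095 -0.   ]
 [-0.    -0.    -1.   ]]
cam [0.50854688 0.17105675 0.42912791]
stylus 0.95 [0.517 0.182 0.158] [269.2  72. ]
stylus 0.79 [0.637 0.173 0.03 ] [362.4  94.9]
stylus 0.73 [ 0.415 -0.01   0.027] [178.1 215.2]
knob_tool 0.65 [0.506 0.255 0.069] [263.7  -2.9]
[258.9  76.2]
[259.3  73. ]
```

View pics/w2.png

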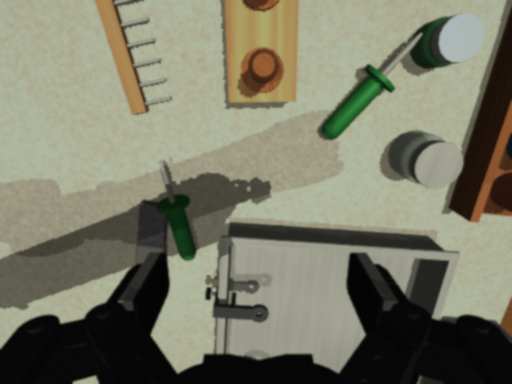

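Both green look-alikes have toppled and are lying on the table, at (180,215) and (365,95). I haven't touched them. The stylus stands in the end hole: handle top near (264,65), guard near (262,72). I'll turn those pixels into positions.

Run:
```python
from h import *
d=grab('wrist'); im=d['pixels']
m=[q for q in outline_of('stylus','wrist')][:1][0]['region']
v,u=np.nonzero(m);print(u.min(),u.max(),v.min(),v.max(),u.mean(),v.mean())
cs,_=cv2.findContours(m.astype(np.uint8),0,1);print(cv2.minEnclosingCircle(max(cs,key=cv2.contourArea)))
for X,Y,z in [(264,65,.162),(262,71.5,.072),((u.min()+u.max())/2,(v.min()+v.max())/2,.072)]: print(ray(d,X,Y,z).round(4))
c=im[20:130,205:320,::-1];cv2.imwrite('pics/c.png',cv2.resize(c,None,fx=5,fy=5,interpolation=cv2.INTER_CUBIC))
```

```text
240 282 41 87 261.0825396825397 64.02666666666667
((260.5, 64.0), 23.26487922668457)
[0.5131 0.1819 0.162 ]
[0.5128 0.1805 0.072 ]
[0.5111 0.1878 0.072 ]
```

View pics/c.png

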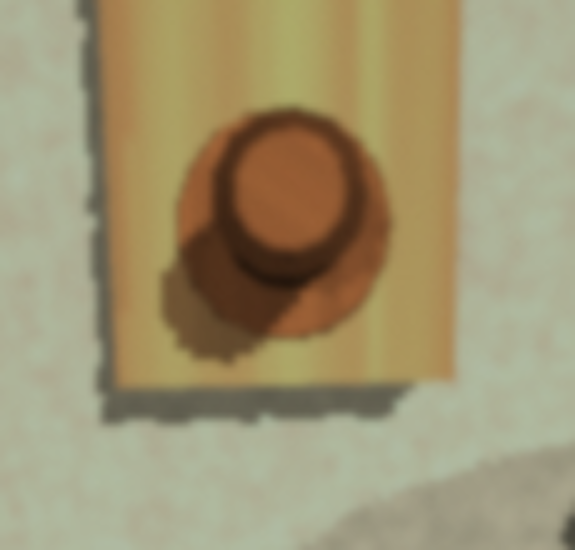

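Call:
carry_out --offset '[[0.1,0.005,0],[0.199,0.01,0],[0.199,0.01,0.05],[0.199,0.01,0.13],[0.199,0.01,0.21],[0.199,0.01,0.28],[0.199,0.01,0.33],[0.199,0.01,0.348]]' --turn '[[0,0,0],[0,0,0],[0,0,0],[0,0,0],[0,0,0],[0,0,0],[0,0,0],[0,0,0]]'

```text
clock: 3.6
tcp_pos: [0.5116, 0.1849, 0.1237]
orientation: [-2.115, -2.321, 0.007]
contact_force: [-0.5, 0.4, 0.0]
grip_width: 0.0853
```

Call:
carry_out --offset '[[0,0,0],[0,0,0],[0,0,0],[0,0,0],[0,0,0],[0,0,0],[0,0,0],[0,0,0]]' --turn '[[0,0,0],[0,0,0],[0,0,0],[0,0,0],[0,0,0],[0,0,0],[0,0,0],[0,0,0]]' --hand 1 --force 40

```text
clock: 4.4
tcp_pos: [0.5135, 0.1872, 0.1275]
orientation: [2.113, 2.323, 0.002]
contact_force: [-1.7, -1.3, 6.2]
grip_width: 0.025
```

Run:
```python
from h import *
o=r.get_obs();print(o['clock'],o['tcp_pos'],o['orientation'],o['grip_width'],o['contact_force'])
d=grab('scene','s3.png');cv2.imwrite('pics/s3c.png',cv2.resize(d['pixels'][70:230,150:400,::-1],None,fx=3,fy=3,interpolation=cv2.INTER_CUBIC))
```

```text
4.4 [0.51346821 0.18723283 0.12746023] [2.11329202 2.32296147 0.00245557] 0.02503571911524623 [-1.67186188 -1.28769069  6.18681026]
```

View pics/s3c.png

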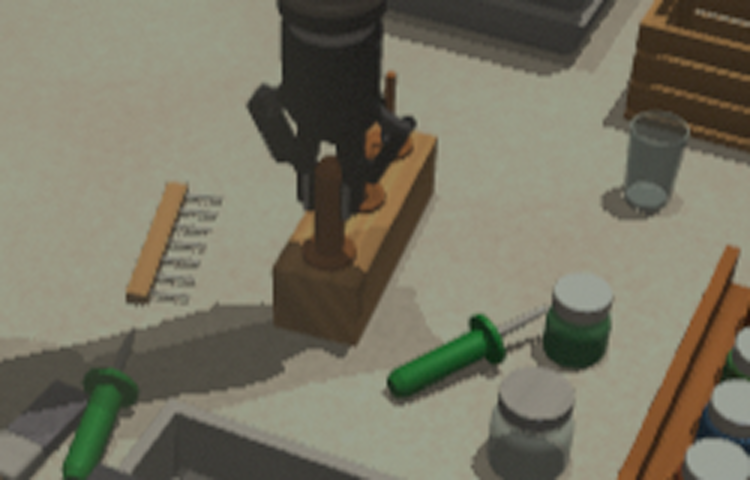

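The stylus handle sits between the pads and the opening is 25 mm, which matches its 26 mm handle. Lifting straight out.

Call:
carry_out --offset '[[0,0,-0.01],[0,0,-0.03],[0,0,-0.06],[0,0,-0.1],[0,0,-0.15],[0,0,-0.21],[0,0,-0.26],[0,0,-0.28]]' --turn '[[0,0,0],[0,0,0],[0,0,0],[0,0,0],[0,0,0],[0,0,0],[0,0,0],[0,0,0]]'

```text
clock: 5.25
tcp_pos: [0.5137, 0.1877, 0.2699]
orientation: [2.112, 2.322, 0.007]
contact_force: [0.2, 0.5, -1.8]
grip_width: 0.0249
```

Run:
```python
from h import *
d=grab('scene','s4.png');d=grab('scene')
o=r.get_obs();print(o['clock'],o['tcp_pos'],o['grip_width'],o['contact_force'])
cv2.imwrite('pics/s4c.png',cv2.resize(d['pixels'][20:230,150:400,::-1],None,fx=2.5,fy=2.5,interpolation=cv2.INTER_CUBIC))
t=np.array(o['tcp_pos']);print(px(d,t),px(d,t-[0,0,.121]))
```

```text
5.35 [0.51342363 0.18731888 0.26819085] 0.025024006830936845 [ 0.96585547 -0.10409596 -1.68681959]
[259.4  83.8] [258.9 127.7]
```

View pics/s4c.png

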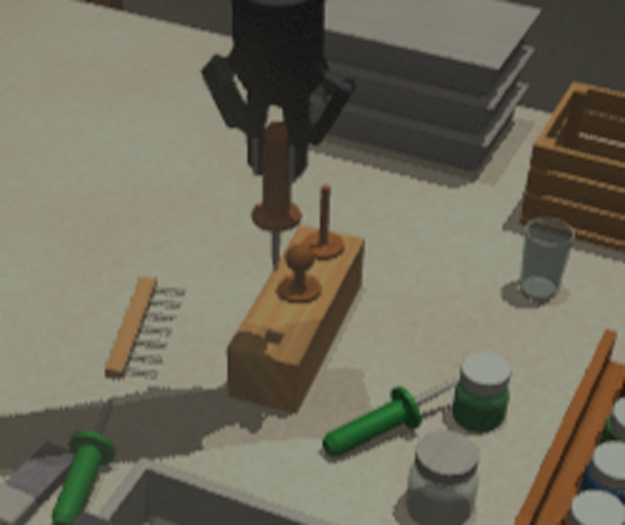

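The stylus is held upright with its tip at scene (261,128), within 2 px of the prediction. The knob and slim tools still stand in the block. Carrying it to above the eyelet.

Call:
carry_out --offset '[[-0.03,-0.001,0],[-0.09,-0.003,0],[-0.17,-0.006,0],[-0.25,-0.009,0],[-0.33,-0.012,0],[-0.41,-0.015,0],[-0.49,-0.017,0],[-0.57,-0.02,0]]' --turn '[[0,0,0],[0,0,0],[0,0,0],[0,0,0],[0,0,0],[0,0,0],[0,0,0],[0,0,0]]'

```text
clock: 6.15
tcp_pos: [0.5286, -0.0994, 0.2648]
orientation: [-2.113, -2.322, 0.002]
contact_force: [0.3, 0.3, -0.3]
grip_width: 0.0252
```

Call:
carry_out --offset '[[-0.08,-0.003,0],[-0.16,-0.006,0],[-0.24,-0.009,0],[-0.31,-0.011,0],[-0.35,-0.012,0],[-0.37,-0.013,0],[-0.38,-0.013,0],[-0.38,-0.013,0]]' --turn '[[0,0,0],[0,0,0],[0,0,0],[0,0,0],[0,0,0],[0,0,0],[0,0,0],[0,0,0]]'

```text
clock: 6.95
tcp_pos: [0.541, -0.2868, 0.2656]
orientation: [-2.112, -2.324, -0.0]
contact_force: [-0.3, 1.0, -1.7]
grip_width: 0.025
```

Run:
```python
from h import *
from scipy.spatial.transform import Rotation as Ro
grab('top');d=grab('scene','s5.png')
o=r.get_obs();print(o['clock'],o['tcp_pos'],o['grip_width'],o['contact_force']);print(Ro.from_rotvec(o['orientation']).as_matrix().round(3))
t=np.array(o['tcp_pos']);print(px(d,t-[0,0,.121]),px(d,(.542,-.2868,.085)))
cv2.imwrite('pics/s5c.png',cv2.resize(d['pixels'][160:340,80:280,::-1],None,fx=3,fy=3,interpolation=cv2.INTER_CUBIC))
```

```text
7.05 [ 0.54138452 -0.28579192  0.26614231] 0.025125692529486546 [-0.20985237  0.62048552 -2.97869229]
[[-0.096  0.995 -0.   ]
 [ 0.995  0.096  0.001]
 [ 0.001 -0.    -1.   ]]
[155.6 278.2] [160. 298.]
```

View pics/s5c.png

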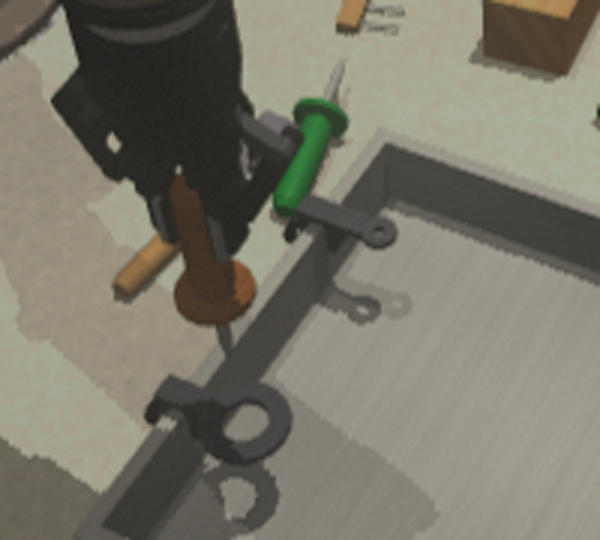

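The tip is at scene (157,278), against a predicted (155.6,278.2). The hole centre is at (162,300), against (160,298). That's aligned to within a few mm, so I'll lower.

Call:
carry_out --offset '[[-0.002,0,0.02],[-0.002,0,0.05],[-0.002,0,0.08],[-0.002,0,0.11],[-0.002,0,0.14],[-0.002,0,0.17],[-0.002,0,0.19],[-0.002,0,0.2]]' --turn '[[0,0,0],[0,0,0],[0,0,0],[0,0,0],[0,0,0],[0,0,0],[0,0,0],[0,0,0]]'

```text
clock: 7.85
tcp_pos: [0.5407, -0.2883, 0.1648]
orientation: [-2.113, -2.323, 0.001]
contact_force: [-0.4, 0.2, -1.2]
grip_width: 0.0247
```

Call:
carry_out --offset '[[0,0,0.005],[0,0,0.01],[0,0,0.015],[0,0,0.02],[0,0,0.024],[0,0,0.028],[0,0,0.028],[0,0,0.028]]' --turn '[[0,0,0],[0,0,0],[0,0,0],[0,0,0],[0,0,0],[0,0,0],[0,0,0],[0,0,0]]'

```text
clock: 8.65
tcp_pos: [0.5412, -0.2885, 0.1523]
orientation: [-2.114, -2.324, 0.0]
contact_force: [-0.7, 0.2, -1.1]
grip_width: 0.0248
```

Run:
```python
from h import *
d=grab('scene','s6.png')
o=r.get_obs();print(o['clock'],o['tcp_pos'],o['grip_width'],o['contact_force'])
cv2.imwrite('pics/s6c.png',cv2.resize(d['pixels'][220:330,110:220,::-1],None,fx=5,fy=5,interpolation=cv2.INTER_CUBIC))
```

```text
8.7 [ 0.54127388 -0.28853517  0.15237443] 0.024903191477376647 [ 0.14604966 -0.72266129 -0.8106623 ]
```

View pics/s6c.png

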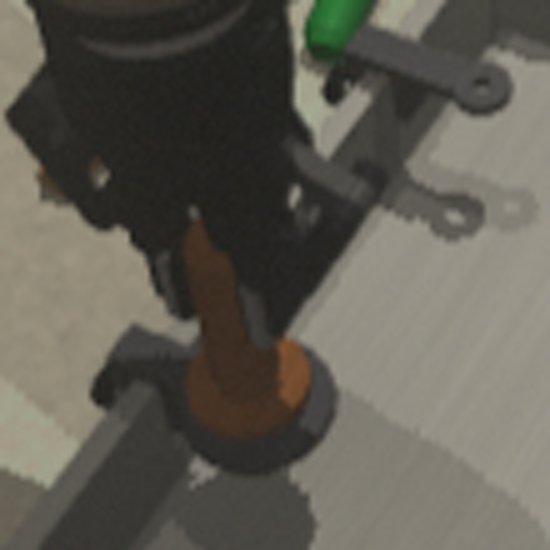

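The shank is inside the ring and the guard sits just above it. I'll creep down until it touches.

Call:
carry_out --offset '[[0,0,0.002],[0,0,0.004],[0,0,0.006],[0,0,0.008],[0,0,0.01],[0,0,0.01]]' --turn '[[0,0,0],[0,0,0],[0,0,0],[0,0,0],[0,0,0],[0,0,0]]'

```text
clock: 9.3
tcp_pos: [0.5411, -0.2885, 0.1471]
orientation: [-2.114, -2.324, 0.0]
contact_force: [-1.4, -0.5, -0.9]
grip_width: 0.0248
```

Call:
carry_out --offset '[[0,0,0.001],[0,0,0.002],[0,0,0.003],[0,0,0.004],[0,0,0.004]]' --turn '[[0,0,0],[0,0,0],[0,0,0],[0,0,0],[0,0,0]]'

```text
clock: 9.8
tcp_pos: [0.5413, -0.2887, 0.1465]
orientation: [2.114, 2.323, -0.0]
contact_force: [-4.1, 0.8, 7.7]
grip_width: 0.025
```

Contact: 7.7 N upward, so the guard rests on the ring. Releasing, then retreating upward.

Call:
carry_out --offset '[[0,0,0],[0,0,0],[0,0,0],[0,0,0],[0,0,0],[0,0,0],[0,0,0],[0,0,0]]' --turn '[[0,0,0],[0,0,0],[0,0,0],[0,0,0],[0,0,0],[0,0,0],[0,0,0],[0,0,0]]' --hand 0

```text
clock: 10.6
tcp_pos: [0.5412, -0.2885, 0.1453]
orientation: [-2.114, -2.324, 0.0]
contact_force: [-0.1, 0.1, 0.8]
grip_width: 0.0854
```

Call:
carry_out --offset '[[0,0,-0.02],[0,0,-0.06],[0,0,-0.12],[0,0,-0.19],[0,0,-0.25],[0,0,-0.28],[-0.1,0,-0.3],[-0.15,0,-0.3]]' --turn '[[0,0,0],[0,0,0],[0,0,0],[0,0,0],[0,0,0],[0,0,0],[0,0,0],[0,0,0]]'

```text
clock: 11.4
tcp_pos: [0.5484, -0.3664, 0.2973]
orientation: [2.113, 2.32, -0.002]
contact_force: [-0.3, -1.5, 0.3]
grip_width: 0.0853
```

Run:
```python
from h import *
for i in range(4): d=grab('wrist')
o=r.get_obs();print(o['clock'],o['tcp_pos'],o['grip_width'],o['contact_force'],np.abs(o['qvel']).max())
s=grab('scene','s7.png')
for n,c in (('wrist',d),('scene',s)):
  for k in ['stylus','knob_tool','slim_tool']:
    for q in look_for(k,n)[:3]: p=w(c,q['xyz']);print(n,k,round(q['score'],2),p.round(3),px(c,p))
print(px(s,(.542,-.2868,.085)),px(s,(.542,-.2868,.181)))
cv2.imwrite('pics/f.png',np.hstack([cv2.resize(s['pixels'][70:330,110:330,::-1],(406,480),interpolation=cv2.INTER_CUBIC),cv2.resize(d['pixels'][:,:,::-1],(390,480))[:, :]]))
```

```text
11.6 [ 0.54779206 -0.36331341  0.29444847] 0.08510808815028396 [-0.1706747   0.45820862 -1.2752115 ] 0.030891094585032433
wrist stylus 0.86 [ 0.546 -0.29   0.177] [266.   95.8]
scene stylus 0.79 [ 0.418 -0.026  0.025] [182. 208.]
scene stylus 0.67 [ 0.547 -0.293  0.119] [158.  291.2]
scene stylus 0.57 [0.645 0.164 0.025] [302.7 187.5]
scene knob_tool 0.49 [0.511 0.263 0.069] [270.6 136. ]
scene slim_tool 0.51 [0.5   0.343 0.072] [279.4 117.2]
[160. 298.] [152.7 266.3]
```

View pics/f.png

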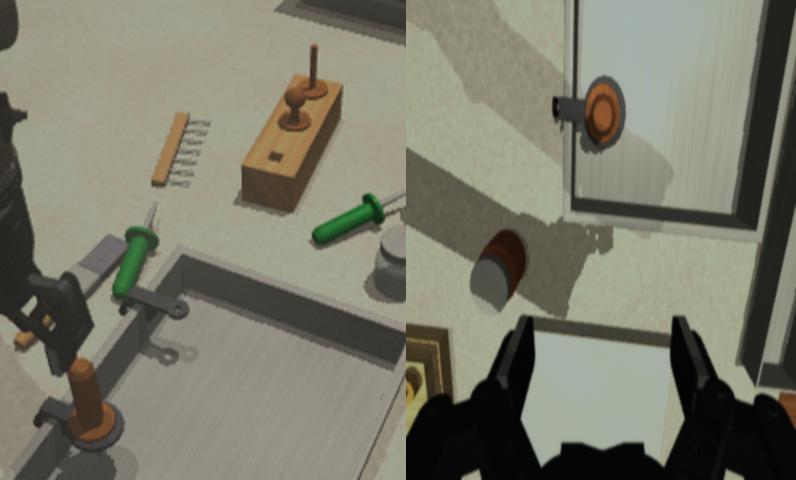

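The stylus stands upright with its guard flat on the wide eyelet. The other two tools are in the block and the gripper is clear, so I'll hand in.

```bash
python3 -c "
from bench import r
print(r.hand_in())"
```

```text
the job is handed in; nothing more can be done
None
```

The stylus now hangs point first through the wide eyelet with its drip guard on the ring, and I handed the job in at about 11.6 s of the 32 s allowed. The hand-in reports no verdict.

**What I did:** I took the thick-handled stylus from the end hole of the block and lowered it slowly until the guard touched the ring. The wrist force read 7.7 N upward at contact. Then I opened the fingers and backed away.

**Last checks:**
- **Stylus:** the final pictures show it upright with the guard flat on the eyelet. The network places it at about (0.546, -0.290), roughly 5 mm from my eyelet estimate of (0.542, -0.287).
- **Other tools:** the knob and slim tools stand in the block, and the network finds them within about 10 mm of where they were at the start.
- **Gripper:** clear of everything, with the arm nearly still (joint speeds about 0.03 rad/s).

**What disagreed:**
- **Eyelet:** the network's position was about 13 mm off because it included the clamp, so I used a circle fitted to the ring instead.
- **Green look-alikes:** both toppled onto the table early in the run, before the arm reached them. They stayed on the work surface.

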